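# Click the tuner-button carrier into its bay and turn the tally tile

## Task

Slide the wooden carrier with the six tuner buttons along its bay, all the way in, until the spring catch clicks into the carrier's notch. Then turn the tally tile at the end of the bay half a turn, either way round, so that its full-disc face looks towards the bay's open mouth in place of the ring face. Leave the other things on the shelf where they are and let go of everything.

Things in the scene. Friction and masses are not known exactly. Their poses are not given: they have to be found in the camera images.
- bay_home (a point): Fixed loading bay: the point where carrier_mid lies when the carrier is fully home, 15 mm above the shelf. +x = direction the carrier slides in (roughly to the robot's left), +y = the catch's side, z up. The carrier slides on the bay's smooth dark wood base, 332 x 124 mm, x -185 to +147 mm, top 8 mm above the shelf. Aluminium end stop at x = +46.5 mm.
- bay_mouth (a point): Centre of the channel's mouth, 20 mm before bay_home, same axes. The aluminium channel is 63 mm wide inside and runs from here to the end stop; walls with hold-down lips (6.5 mm inwards, tops 28 mm above the shelf) let the carrier in only by sliding. Before it, flared jaws 22 mm above the shelf widen the way from 63 mm here to about 92 mm at 40 mm before this point.
- carrier_mid (a point): Centre of the loose wooden carrier's plate, 90 x 60 x 14 mm, 7 mm above its underside; x to its leading end, y to its notched side, z up. Notch in the +y side, x -6 to 24 mm, 12 mm deep. Six amber buttons on top, up to 28 mm above the underside. 0.13 to 0.25 kg. Starts on the bay's base 98 to 120 mm short of home, off line by up to 6 mm and 0.12 rad.
- carrier_push (a point): Middle of the outer face of the carrier's push wall, 45 mm behind carrier_mid, 15 mm above the carrier's underside; same axes. The wall spans the full 60 mm width at the trailing end, is 8 mm thick and its top is 30 mm above the underside (38 mm above the shelf). The face is flat: push here along +x.
- catch (a joint): Travel (m) of the brass spring catch, a block sliding along bay_home's +y: 0 = out in the channel, 0.011 = right back. Its ramp meets the carrier's leading edge some 45 mm before home; it is pushed back about 0.006 to 0.009, then springs to 0 in the notch once the carrier is within 2 mm of home. Pushing past it takes 3 to 12 N. The end stop allows 1.5 mm past home.
- tile (a joint): Angle (rad) of the tally tile about its upright pivot, counter-clockwise from above positive. 0 = ring face squarely towards the bay's mouth; +3.14 or -3.14 = full-disc face squarely towards the mouth, with a stop at each. Starts within 0.35 of 0. Light friction (about 1 N at its edge) holds it wherever it is left.
- tile_mid (a point): Centre of the tally tile, on its pivot, 90 mm above the shelf, 115 mm past bay_home along x. Upright wooden panel 66 mm wide, 56 mm high (62 to 118 mm above the shelf), 6 mm thick, on a thin post at mid-width; axes turn with it: x = normal of the full-disc face, y along the width, z up. The other face has a ring. Nothing else within 60 mm of the pivot is over 40 mm high.
- catch_nose (a point): The inner tip corner of the brass catch, 16 mm above the shelf; moves with the catch.
- machine_head_mid (a point): Bystander: chrome machine head, about 42 x 45 x 34 mm, beside the bay on the side away from the robot; centre of its foot plate.
- button_a_mid (a point): Bystander: loose amber tuner button, 22 mm across, 16 mm high, beside the bay on the robot's side; its centre.
- button_b_mid (a point): Bystander: another such button on the far side of the bay; its centre.
- winder_mid (a point): Bystander: nickel peg winder, 105 x 24 x 32 mm, to one side; middle of it.
- mallet_mid (a point): Bystander: wooden mallet lying on its side, head 55 x 100 x 55 mm, handle 190 mm long along -x; centre of the head.
- jar_mid (a point): Bystander: amber glass jar, 52 mm across, 70 mm high, to the left of the bay's far end; its centre.
There are look-alikes about, which are no part of the job. Of the things that look like the part that bears carrier_mid, the smallest one is meant.

How it is judged:
By the outcome, as a careful person would: the job done as asked, in the order asked, and still so for the second after the job is handed in, with the robot touching nothing.
It also fails if it takes over 54 s, if anything falls off the work surface, if the arm or the gripper's body presses on something with over 40 N, if the wrist force passes 120 N, or if a joint passes its speed limit or range.

## Robot

A 6-joint arm with a two-finger parallel gripper is mounted at the origin on the work surface. World frame = base frame: x ahead of the robot, y to its left, z up, the work surface at z = 0. Lengths are in m, angles in rad, forces in N, time in s.
With the tool pointing down it reaches from about 0.3 to 0.85 m from the base axis. Payload 4.2 kg.
Tool frame: the origin (TCP) lies on the centre line of the jaws, within the pads' length; the fingertips stand 25 mm ahead of it and the grasp point (between the pads) lies 6 mm ahead of it (manip.tips_ahead is the distance from the TCP to the fingertips, in m); x points along the fingers, y is the direction in which the jaws open and shut, and the axes are right-handed (so a half turn about x gives the same grasp; the last joint's range is limited). The gripper opens to 91 mm and grips with 3 to 60 N. Pads are 32 mm wide; open, the fingers measure 118 mm over their backs; the gripper's body (76 mm by 178 mm) begins 60 mm behind the grasp point.
Start: joints at [-1.145, 0.32, 1.565, -0, 1.257, -0.02], TCP at [0.248, -0.519, 0.239] pointing down, gripper open.
Joint ranges: [-3.11, 3.11], [-0.84, 2.01], [0.21, 2.61], [-1.34, 4.49], [0.05, 2.63], [-2.56, 2.56]. Speed limits (rad/s): [2.57, 2.57, 3.14, 3.14, 3.14, 3.14].

## Interface

Orientations are given as a unit quaternion [w, x, y, z].
In Python, from plant import manip, viewer, hand_in gives the robot as it stands.
- The arm moves only by the shell command python3 -m jog 'ROWS' [FORCE]. ROWS is text: rows parted by semicolons, each of 7 numbers parted by spaces: the turn, a rotation vector about the tool's x, y, z in rad, then the shift along the tool's x, y, z in mm, then the finger opening in mm, from 0 to 91.2. A call has 1 to 12 rows; each row is the pose to reach, as a shift and turn from the pose commanded when the call began, along the tool's axes at that moment; what a row does not reach only later rows make up. A row lasts 1/10 s, in which the tool goes at most 50 mm and 8.59 degrees, less where a joint would pass 70% of its speed; a pose out of reach is approached as far as the arm can. A call with a gripper value outside its range is refused whole. The fingers move at their own pace and stop on an object; FORCE is the grip in N (left out, the last holds). Time passes only in rows, so rows that repeat a pose let the fingers close. It gives the time, the measured TCP pose, the force and the opening at its end, in the units of the state.
- manip.state(): the state, without advancing time (a new reading comes with each control period).
- viewer.camera(name): name is "side" or "top" or "wrist"; returns a dict with "img" (480x640x3 uint8, red, green, blue), "z_map" (480x640 float32, m along the optical axis (not along the pixel's ray), 0 where there is no reading), "camera_matrix" (3x3 intrinsics, pixels), "D" ([k1, k2, p1, p2, k3] as OpenCV has them; the pictures are not rectified), "origin" and "attitude" of the camera in the world. Camera axes: x right, y down, z forward; pixel columns grow to the right and rows downward; lengths in m; the calibration is good to about 2 mm. A picture is of the moment at which its call begins.
- hand_in(): hands the job in, once; it reports no verdict.
The state is a dict: "t": time; "q": joint angles; "qvel": joint speeds; "effort": joint torques, N m; "tool_pos": TCP position; "tool_rot": TCP orientation; "wrist_force": force on the tool from outside, world axes, zero at the start; "moment": the same for the moment, N m; "finger_gap": finger opening in m.
Only numpy, scipy, OpenCV 4.12 (cv2) and the standard library are available. Lean on these libraries where they do the work, as an engineer would, in place of code of your own. Each camera call takes 0.05 s, during which the arm holds its last target.

## Working session

There is one attempt and no reset: what is moved stays moved. The work goes in short steps, Python scripts to look and compute and a shell command to move; the robot and the scene stay as the last step left them, time stands still between calls to the robot, and variables do not carry over. Pictures are saved under pics/ and viewed, and the job is handed in when it is done.

```bash
ls; mkdir -p pics
python3 - <<'E'
from plant import manip, viewer
import cv2
print(manip.state())
for n in ["top","side","wrist"]:
    c=viewer.camera(n); cv2.imwrite(f"pics/{n}0.png",c["img"][:,:,::-1])
    print(n,c["camera_matrix"],c["D"],c["origin"],c["attitude"])
E
```

```text
pics
{'t': 0.0, 'q': array([-1.14499577e+00,  3.20278064e-01,  1.56565602e+00, -3.22699981e-05,
        1.25738109e+00, -2.00423589e-02]), 'qvel': array([ 1.66891220e-04, -4.36555271e-04, -1.39704518e-03, -3.86718672e-05,
       -4.34323301e-04,  4.28742665e-04]), 'effort': array([ 1.06431132e-04, -4.12457013e+01, -2.31974334e+01,  7.27694621e-02,
        4.58022463e-02, -1.62809711e-04]), 'tool_pos': array([ 0.2477349 , -0.51839678,  0.23813712]), 'tool_rot': array([-0.15573603, -0.68947557, -0.15692468,  0.68974225]), 'wrist_force': array([ 1.10685851, -0.56090144, -0.55247031]), 'moment': array([ 0.03104257, -0.01463519,  0.01571193]), 'finger_gap': 0.09118551795469451}
top [[513.59604021   0.         312.81556111]
 [  0.         513.59604021 233.76619792]
 [  0.           0.           1.        ]] [0.01338704 0.         0.         0.         0.        ] [ 3.10721555e-01 -3.75049625e-04  1.15916256e+00] [-0.07613598  0.74977807 -0.65362586  0.06934982]
side [[508.99264444   0.         312.94615777]
 [  0.         508.99264444 238.52587906]
 [  0.           0.           1.        ]] [0.01085497 0.         0.         0.         0.        ] [0.42784975 0.89003216 0.9344861 ] [ 0.02362151 -0.04718296  0.91896175 -0.39080058]
wrist [[415.05331042   0.         315.8065658 ]
 [  0.         415.05331042 234.36424664]
 [  0.           0.           1.        ]] [-0.02039566  0.          0.          0.          0.        ] [ 0.31917372 -0.48529835  0.38576551] [ 0.1182465   0.83739259 -0.52818238 -0.07625474]
```

View pics/top0.png

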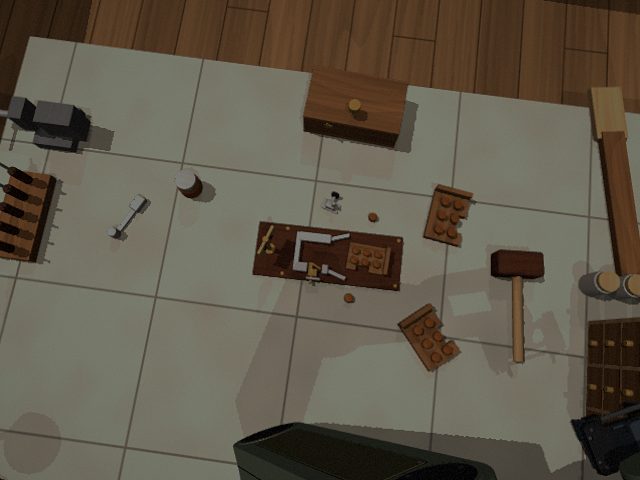

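View pics/side0.png

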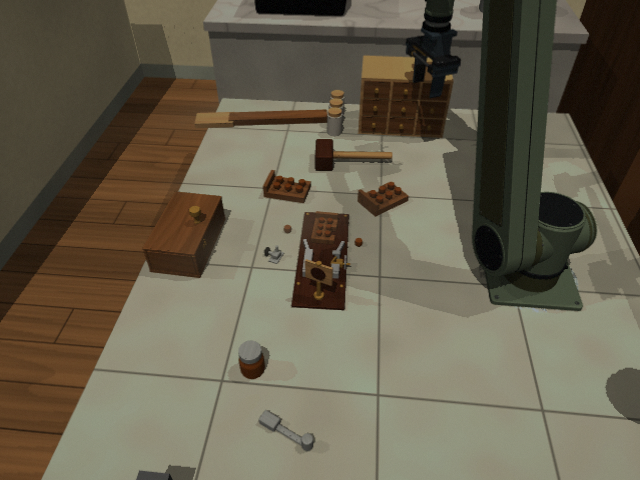

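View pics/wrist0.png

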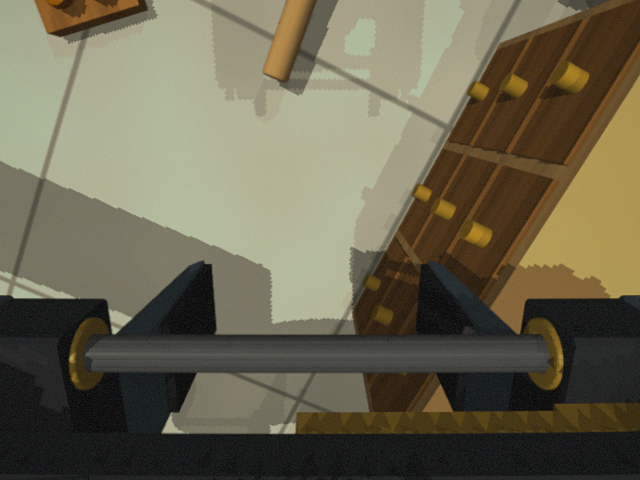

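```bash
cat > h.py <<'E'
import numpy as np, cv2
from scipy.spatial.transform import Rotation as R
from plant import manip, viewer
def rot(q): return R.from_quat([q[1],q[2],q[3],q[0]])
def ray(c,px):
    p=cv2.undistortPoints(np.array([[px]],float),c["camera_matrix"],np.array(c["D"]))[0,0]
    return np.array(c["origin"]), rot(c["attitude"]).apply([p[0],p[1],1.0])
def onplane(c,px,z):
    o,d=ray(c,px); return o+d*(z-o[2])/d[2]
def proj(c,P):
    Rm=rot(c["attitude"]).inv(); P=np.atleast_2d(P)
    return cv2.projectPoints(Rm.apply(P-c["origin"]),np.zeros(3),np.zeros(3),c["camera_matrix"],np.array(c["D"]))[0][:,0]
def crop(c,x0,y0,x1,y1,k,name):
    im=c["img"][y0:y1,x0:x1,::-1]; im=cv2.resize(im,None,fx=k,fy=k,interpolation=cv2.INTER_CUBIC)
    im=cv2.convertScaleAbs(im,alpha=1.6,beta=10)
    cv2.imwrite("pics/"+name,im)
E
python3 - <<'E'
from h import *
c=viewer.camera("top"); crop(c,240,200,420,310,4.4,"top1.png")
c=viewer.camera("side"); crop(c,255,190,395,320,4.5,"side1.png")
E
```

```text
(no output)
```

View pics/top1.png

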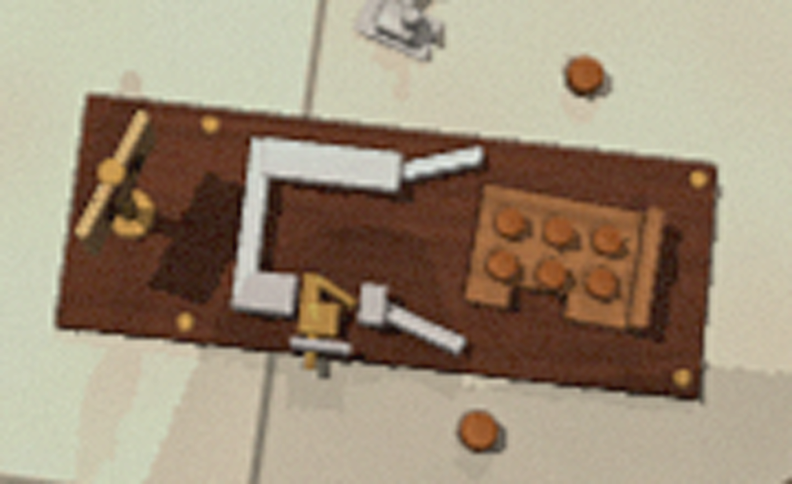

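View pics/side1.png

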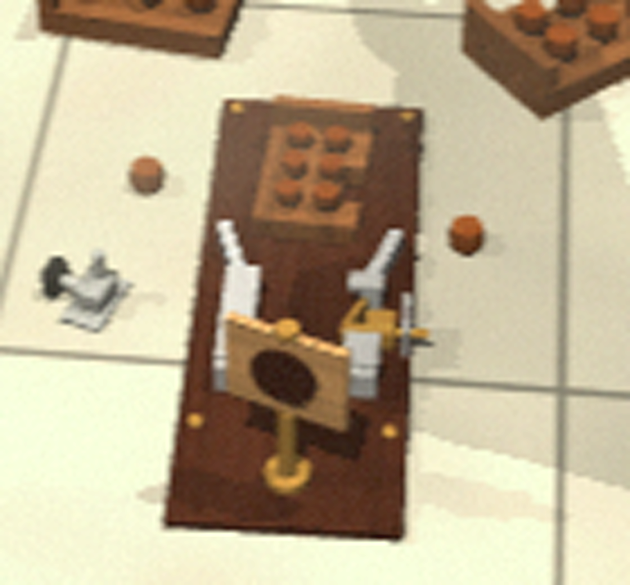

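```bash
cat > m.py <<'E'
from h import *
c=viewer.camera("top")
f=lambda u,v,z: onplane(c,((u+.5)/4.4-.5+240,(v+.5)/4.4-.5+200),z)
TL,TR,BR,BL=[f(u,v,.008) for u,v in [(87,95),(717,162),(703,400),(57,327)]]
print("base",TL,TR,BR,BL, "len",np.linalg.norm(TL-TR),np.linalg.norm(BL-BR),"w",np.linalg.norm(TL-BL),np.linalg.norm(TR-BR))
ax=(TL-TR)+(BL-BR); ax/=np.linalg.norm(ax); ay=np.array([-ax[1],ax[0],0])
ctr=(TL+TR+BL+BR)/4; home=ctr+ax*.019; home[2]=.015
print("home",home,"yaw",np.arctan2(ax[1],ax[0]))
loc=lambda P:((P-home)@ax*1000,(P-home)@ay*1000)
for n,u,v,z in [("lead far",485,186,.022),("lead near",466,300,.022),("wall far",663,210,.038),("wall near",650,328,.038),("tile a",143,113,.118),("tile b",80,234,.118),("far lip mouth",400,192,.028),("near post",362,285,.028),("far stop",267,178,.028),("near stop",262,272,.028),("jaw far",484,150,.022),("jaw near",466,345,.022)]:
    print(n,np.round(loc(f(u,v,z)),1))
print("tile_mid",home+ax*.115)
np.savez("bay.npz",home=home,ax=ax,ay=ay)
E
python3 m.py
```

```text
base [0.56251423 0.15303821 0.008     ] [ 0.57202102 -0.17702442  0.008     ] [ 0.4480027 -0.1823504  0.008    ] [0.43999801 0.14908105 0.008     ] len 0.33019951327874936 0.3315281036783258 w 0.12258010315992844 0.12413262482345899
home [0.50513119 0.00467946 0.015     ] yaw 1.5972627631894842
lead far [-63.9 -33.3]
lead near [-59.9  26.4]
wall far [-153.4  -27.7]
wall near [-151.7   32.7]
tile a [105.4 -31.1]
tile b [127.3  29.6]
far lip mouth [-20.8 -24.2]
near post [-6.6 25.5]
far stop [ 47.4 -23.9]
near stop [44.3 24.5]
jaw far [-61.6 -52. ]
jaw near [-62.1  49.2]
tile_mid [0.5020879  0.11963918 0.015     ]
```

```bash
cat > st.py <<'E'
from h import *
b=np.load("bay.npz"); s=manip.state()
T=rot(s["tool_rot"]); M=T.as_matrix()
p=s["tool_pos"]-b["home"]
print("t",s["t"],"q",np.round(s["q"],3),"pos",np.round(s["tool_pos"],4),"bay",np.round([p@b["ax"]*1e3,p@b["ay"]*1e3],1),"tipz",s["tool_pos"][2]-.025,"gap",s["finger_gap"],"F",np.round(s["wrist_force"],1))
yaw=np.arctan2(M[1,1],M[0,1]); by=np.arctan2(b["ay"][1],b["ay"][0])
d=(yaw-by+np.pi)%(2*np.pi)-np.pi
print("tooly yaw minus bay y yaw",d, "tool z", np.round(M[:,2],3),"x",np.round(M[:,0],3),"y",np.round(M[:,1],3))
def rel(target,Rt=None):
    "shift mm in tool axes"
    return M.T@(np.array(target)-s["tool_pos"])*1e3
def bay(x,y,z): 
    P=b["home"]+b["ax"]*x/1e3+b["ay"]*y/1e3; P[2]=z; return P
def turnto(yawrel):
    "rotvec in tool axes so that tool x = down and tool y at bay-y yaw + yawrel"
    a=by+yawrel; y=np.array([np.cos(a),np.sin(a),0]); x=np.array([0,0,-1.]); z=np.cross(x,y)
    D=M.T@np.array([x,y,z]).T
    return R.from_matrix(D).as_rotvec()
E
python3 - <<'E'
from st import *
print(manip.tips_ahead)
for k in (0,np.pi): print(turnto(k))
print(rel(bay(-210,0,.15)), rel(bay(-200,0,.045)))
E
```

```text
t 0.3 q [-1.145  0.32   1.565 -0.     1.257 -0.02 ] pos [ 0.2479 -0.5187  0.2387] bay [-516.4  271. ] tipz 0.21368117048907198 gap 0.09078501481676397 F [0.3 0.4 0.3]
tooly yaw minus bay y yaw 1.9901577702417867 tool z [-0.902 -0.431  0.   ] x [-0.  0. -1.] y [ 0.431 -0.902 -0.001]
0.025
[1.99015772e+00 5.53344325e-04 3.26901806e-04]
[-1.15143485e+00 -2.91394399e-04  4.93241194e-04]
[  88.76439252 -169.41293373 -372.29157259] [ 193.76922801 -178.4895895  -376.36574045]
```

Run:
```python
from st import *
print(rel(bay(-195,0,.12)))
```

```text
t 0.3 q [-1.145  0.32   1.565 -0.     1.257 -0.02 ] pos [ 0.2479 -0.5187  0.2387] bay [-516.4  271. ] tipz 0.21368117048907198 gap 0.09078501481676397 F [0.3 0.4 0.3]
tooly yaw minus bay y yaw 1.9901577702417867 tool z [-0.902 -0.431  0.   ] x [-0.  0. -1.] y [ 0.431 -0.902 -0.001]
[ 118.77166447 -183.09693036 -378.3999166 ]
```

```bash
python3 -m jog '-0.11 0 0 0 -18 -38 22;-0.23 0 0 0 -37 -76 22;-0.34 0 0 12 -55 -113 22;-0.46 0 0 24 -73 -151 22;-0.58 0 0 40 -92 -189 22;-0.69 0 0 60 -110 -227 22;-0.81 0 0 80 -128 -265 22;-0.92 0 0 100 -146 -302 22;-1.04 0 0 118.8 -165 -340 22;-1.151 0 0 118.8 -183 -378.4 22;-1.151 0 0 118.8 -183 -378.4 22;-1.151 0 0 118.8 -183 -378.4 22' 20
python3 - <<'E'
from st import *
print(turnto(np.pi),rel(bay(-195,0,.041)))
c=viewer.camera("wrist"); cv2.imwrite("pics/w1.png",c["img"][:,:,::-1])
E
```

```text
t: 1.5
tool_pos: [0.5107, -0.19, 0.12]
tool_rot: [0.507, 0.493, 0.507, -0.493]
wrist_force: [-0.7, 0.3, -1.2]
finger_gap: 0.0218
t 1.5 q [-3.770e-01  3.770e-01  1.805e+00 -1.000e-03  9.600e-01 -4.040e-01] pos [ 0.5107 -0.19    0.12  ] bay [-194.8   -0.4] tipz 0.09500604534469925 gap 0.02184988900562834 F [-0.7  0.3 -1.2]
tooly yaw minus bay y yaw -3.1405577000352736 tool z [ 0.027 -1.     0.   ] x [-0. -0. -1.] y [ 1.     0.027 -0.   ]
[0.00103505 0.00040223 0.00047158] [79.00633026 -0.40701394  0.19331802]
```

View pics/w1.png

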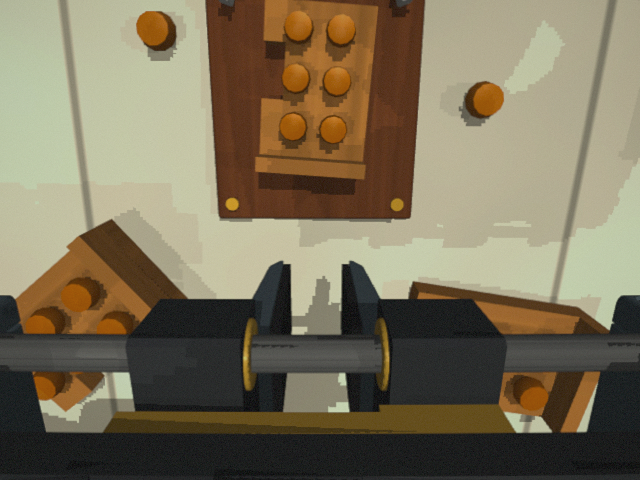

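```bash
python3 -m jog '0 0 0 25 0 0 22;0 0 0 50 0 0 22;0 0 0 70 0 0 22;0 0 0 79 0 0 22;0 0 0 79 0 -8 22;0 0 0 79 0 -16 22;0 0 0 79 0 -23 22;0 0 0 79 0 -30 22;0 0 0 79 0 -37 22;0 0 0 79 0 -44 22;0 0 0 79 0 -51 22;0 0 0 79 0 -58 22'
python3 - <<'E'
from st import *
c=viewer.camera("wrist"); cv2.imwrite("pics/w2.png",c["img"][:,:,::-1])
c=viewer.camera("top"); crop(c,240,200,420,310,4.4,"top2.png")
E
```

```text
t: 2.75
tool_pos: [0.5091, -0.1321, 0.0414]
tool_rot: [0.507, 0.493, 0.506, -0.493]
wrist_force: [1.0, -2.8, 1.8]
finger_gap: 0.0219
t 2.75 q [-0.276  0.451  1.935 -0.     0.755 -0.302] pos [ 0.5091 -0.1321  0.0414] bay [-136.9   -0.4] tipz 0.016403613030857363 gap 0.021948013721583337 F [ 1.  -2.8  1.8]
tooly yaw minus bay y yaw 3.141390757776689 tool z [ 0.026 -1.     0.001] x [ 0.001 -0.001 -1.   ] y [1.    0.026 0.001]
```

View pics/w2.png

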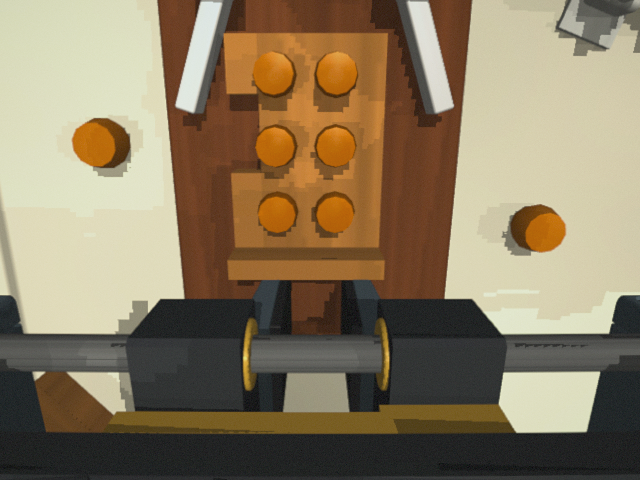

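View pics/top2.png

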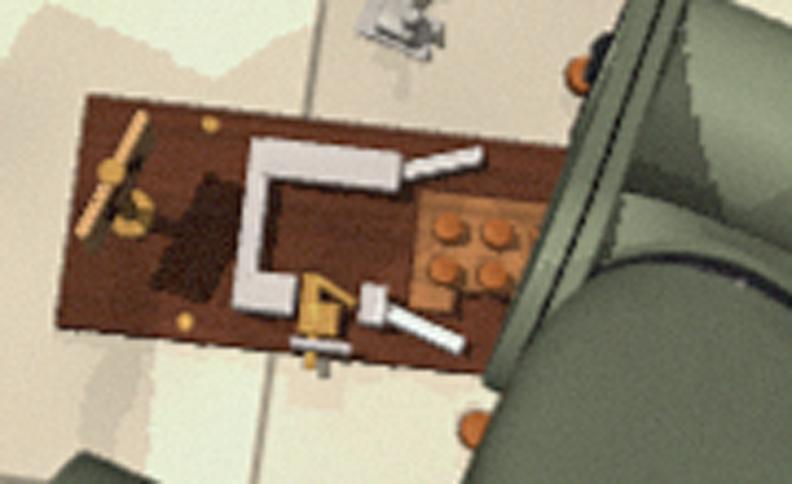

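```bash
python3 -m jog '0 0 0 0 0 -5 22;0 0 0 0 0 -10 22;0 0 0 0 0 -15 22;0 0 0 0 0 -20 22;0 0 0 0 0 -25 22;0 0 0 0 0 -30 22'
python3 - <<'E'
from st import *
c=viewer.camera("wrist"); cv2.imwrite("pics/w3.png",c["img"][:,:,::-1])
E
```

```text
t: 3.45
tool_pos: [0.5083, -0.1023, 0.0412]
tool_rot: [0.507, 0.494, 0.506, -0.493]
wrist_force: [1.0, -2.5, 1.2]
finger_gap: 0.0215
t 3.45 q [-0.221  0.443  1.952 -0.     0.746 -0.246] pos [ 0.5083 -0.1023  0.0412] bay [-107.    -0.4] tipz 0.01624924752846537 gap 0.021513913614183842 F [ 1.  -2.5  1.2]
tooly yaw minus bay y yaw 3.141006616061775 tool z [ 0.026 -1.     0.   ] x [ 0. -0. -1.] y [1.    0.026 0.   ]
```

View pics/w3.png

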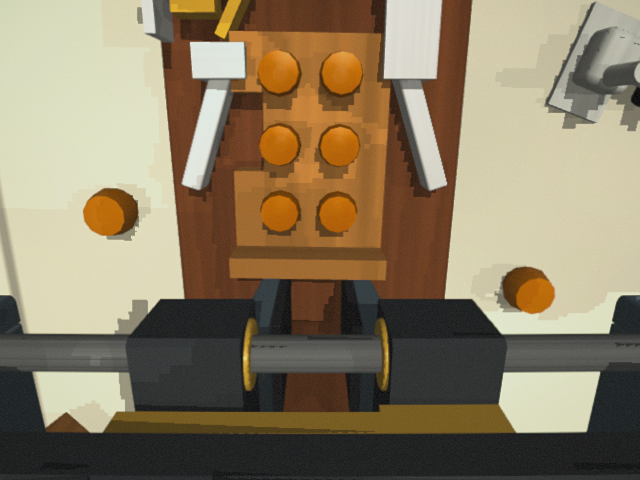

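Carrier's leading end (row 33) has slid squarely under the lips at the mouth (lip post at (218,60), far lip at (410,40)), and the force is low. I carry on pushing.

```bash
python3 -m jog '0 0 0 0 0 -5 22;0 0 0 0 0 -10 22;0 0 0 0 0 -15 22;0 0 0 0 0 -20 22;0 0 0 0 0 -25 22;0 0 0 0 0 -30 22;0 0 0 0 0 -34 22;0 0 0 0 0 -38 22;0 0 0 0 0 -41 22;0 0 0 0 0 -43 22'
python3 - <<'E'
from st import *
c=viewer.camera("wrist"); cv2.imwrite("pics/w4.png",c["img"][:,:,::-1])
E
```

```text
t: 4.5
tool_pos: [0.5072, -0.0594, 0.0413]
tool_rot: [0.507, 0.493, 0.506, -0.493]
wrist_force: [2.3, -5.4, 1.3]
finger_gap: 0.0224
t 4.5 q [-0.139  0.433  1.97  -0.     0.737 -0.165] pos [ 0.5072 -0.0594  0.0413] bay [-64.1  -0.4] tipz 0.016276129553583103 gap 0.022381502401157653 F [ 2.3 -5.4  1.3]
tooly yaw minus bay y yaw 3.1413729983122565 tool z [ 0.026 -1.     0.   ] x [ 0.001 -0.    -1.   ] y [1.    0.026 0.001]
```

View pics/w4.png

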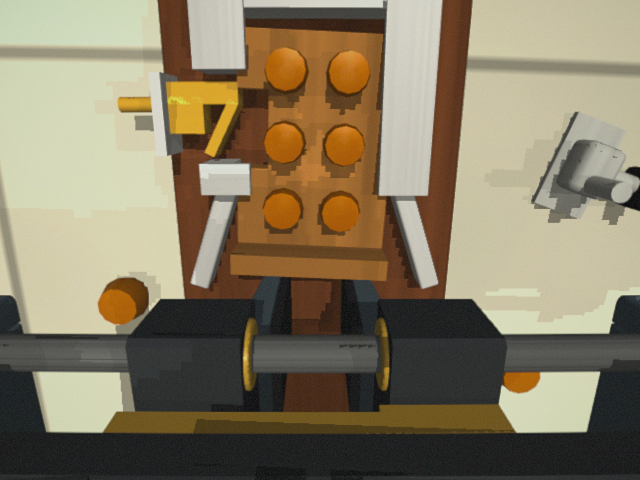

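```bash
python3 -m jog '0 0 0 0 0 -1 22;0 0 0 0 0 -2 22;0 0 0 0 0 -3 22;0 0 0 0 0 -4 22;0 0 0 0 0 -4 22'
python3 - <<'E'
from st import *
c=viewer.camera("wrist"); crop(c,100,0,500,300,2,"w5.png")
E
```

```text
t: 5.05
tool_pos: [0.5063, -0.0551, 0.0409]
tool_rot: [0.506, 0.493, 0.507, -0.494]
wrist_force: [1.1, -1.7, 0.3]
finger_gap: 0.022
t 5.05 q [-1.310e-01  4.330e-01  1.972e+00  1.000e-03  7.380e-01 -1.580e-01] pos [ 0.5063 -0.0551  0.0409] bay [-59.8   0.5] tipz 0.015867436723681967 gap 0.021957278115756162 F [ 1.1 -1.7  0.3]
tooly yaw minus bay y yaw 3.1410941584857968 tool z [ 0.026 -1.    -0.001] x [-0.002  0.001 -1.   ] y [ 1.     0.026 -0.002]
```

View pics/w5.png

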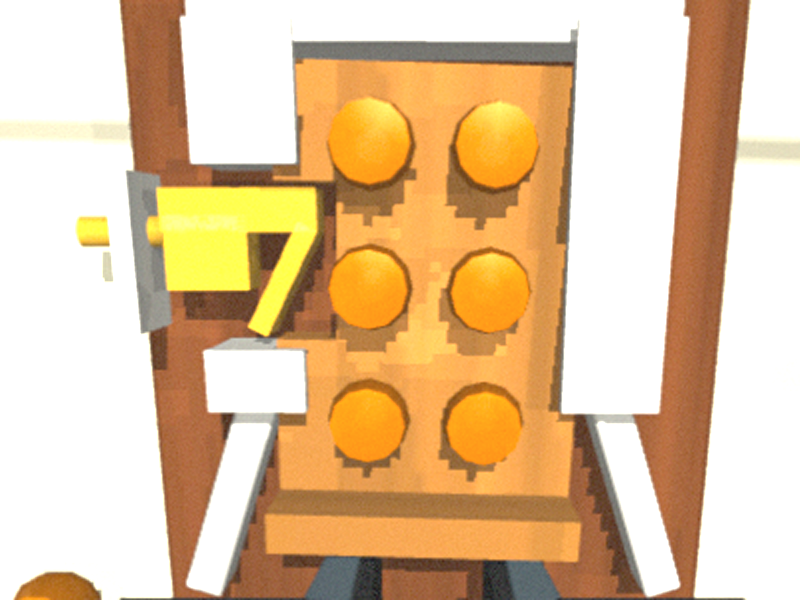

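```bash
python3 -m jog '0 0 0 0 0 5 22;0 0 0 0 0 12 22;0 0 0 0 0 25 22;0 0 0 -30 0 30 22;0 0 0 -70 0 30 22;0 0 0 -110 0 30 22;0 0 0 -150 0 30 22;0 0 0 -180 0 30 16;0 0 0 -180 0 30 16'
python3 - <<'E'
from st import *
c=viewer.camera("wrist"); cv2.imwrite("pics/w6.png",c["img"][:,:,::-1])
c=viewer.camera("top"); crop(c,240,200,420,310,4.4,"top6.png")
c=viewer.camera("side"); crop(c,255,190,395,320,4.5,"side6.png")
E
```

```text
t: 6.0
tool_pos: [0.5099, -0.0869, 0.2257]
tool_rot: [0.509, 0.495, 0.503, -0.492]
wrist_force: [1.4, 0.8, 0.2]
finger_gap: 0.0161
t 6.0 q [-0.191  0.234  1.721 -0.     1.177 -0.216] pos [ 0.5099 -0.0869  0.2257] bay [-91.7  -2.4] tipz 0.2007013299375563 gap 0.016106611180005854 F [1.4 0.8 0.2]
tooly yaw minus bay y yaw 3.140338420307998 tool z [ 0.025 -1.     0.002] x [ 0.009 -0.002 -1.   ] y [1.    0.025 0.009]
```

View pics/w6.png

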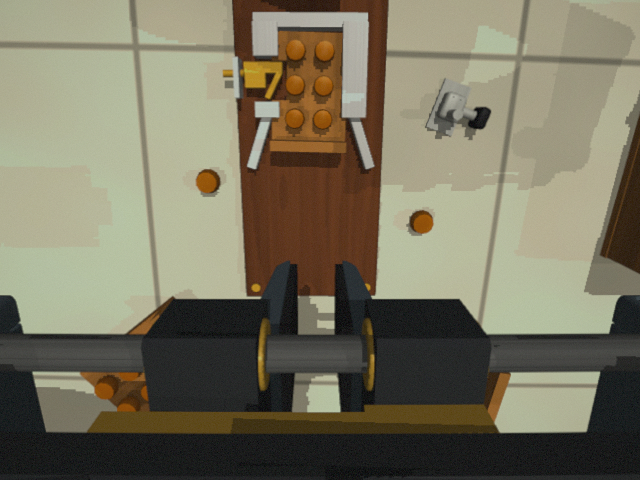

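View pics/top6.png

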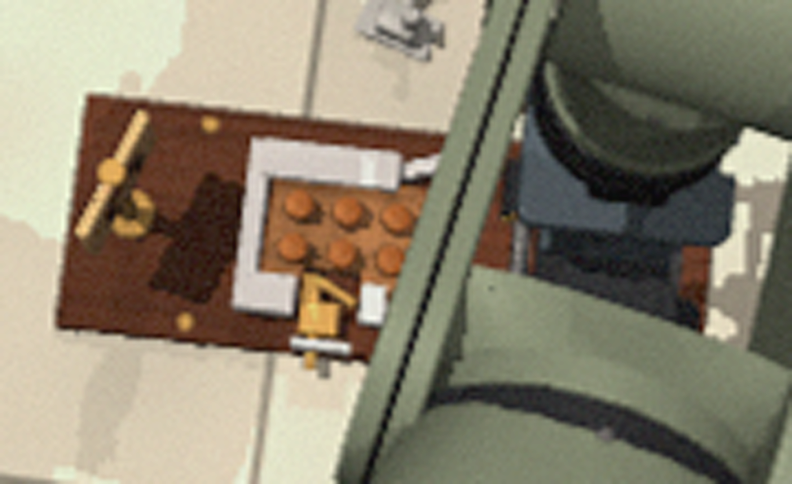

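View pics/side6.png

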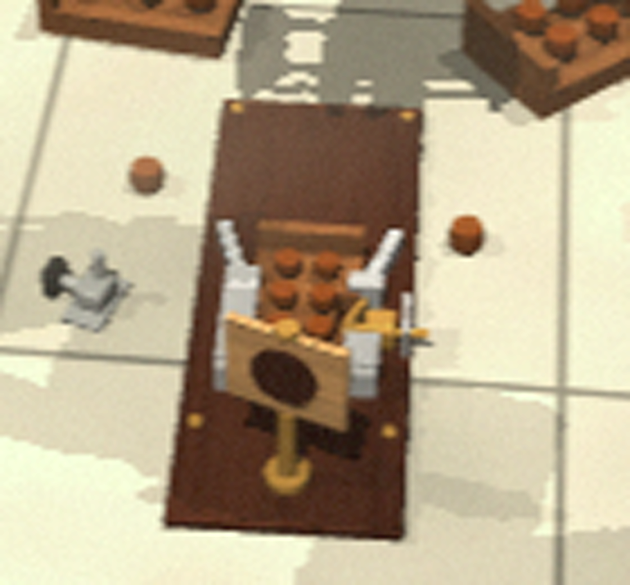

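Run:
```python
from st import *
th=-0.346
# tool y yaw = bay x yaw+th = bay y yaw - pi/2 + th
print(turnto(-np.pi/2+th), rel(bay(107,-24,.19)))
```

```text
t 6.15 q [-0.19   0.239  1.729 -0.     1.176 -0.216] pos [ 0.5069 -0.086   0.2202] bay [-90.7   0.7] tipz 0.19515195600812335 gap 0.015873464120433632 F [-0.2 -0.  -0.5]
tooly yaw minus bay y yaw 3.1405214302257196 tool z [ 0.025 -1.    -0.   ] x [-0.002  0.    -1.   ] y [ 1.     0.025 -0.002]
[-1.22586748 -0.00156724  0.00152342] [  30.17784568   24.5229569  -197.7102994 ]
```

```bash
python3 -m jog '-0.12 0 0 0 2 -20 16;-0.25 0 0 0 5 -40 16;-0.37 0 0 0 7 -60 16;-0.49 0 0 5 10 -80 16;-0.61 0 0 10 12 -100 16;-0.74 0 0 15 15 -120 16;-0.86 0 0 20 17 -140 16;-0.98 0 0 25 20 -160 16;-1.1 0 0 30 22 -180 16;-1.226 -0.002 0.002 30 24.5 -197.7 16;-1.226 -0.002 0.002 30 24.5 -197.7 16;-1.226 -0.002 0.002 30 24.5 -197.7 16'
python3 - <<'E'
from st import *
th=-0.346
print(turnto(-np.pi/2+th), rel(bay(107,-24,.11)))
c=viewer.camera("wrist"); cv2.imwrite("pics/w7.png",c["img"][:,:,::-1])
c=viewer.camera("side"); crop(c,195,150,435,330,3.3,"side7.png")
E
```

```text
t: 7.35
tool_pos: [0.5263, 0.1122, 0.1897]
tool_rot: [0.698, 0.112, 0.698, -0.113]
wrist_force: [0.7, -0.6, -0.0]
finger_gap: 0.0163
t 7.35 q [ 0.19   0.299  1.725 -0.002  1.118 -1.06 ] pos [0.5263 0.1122 0.1897] bay [107. -24.] tipz 0.16466372957659406 gap 0.016307878961646562 F [ 0.7 -0.6 -0. ]
tooly yaw minus bay y yaw -1.9175314711615545 tool z [ 0.949 -0.315  0.   ] x [-0.    -0.002 -1.   ] y [ 0.315  0.949 -0.002]
[-7.35089947e-04  6.59788680e-05  1.62988830e-03] [ 7.96635786e+01  1.56457182e-01 -2.96994535e-02]
```

View pics/w7.png

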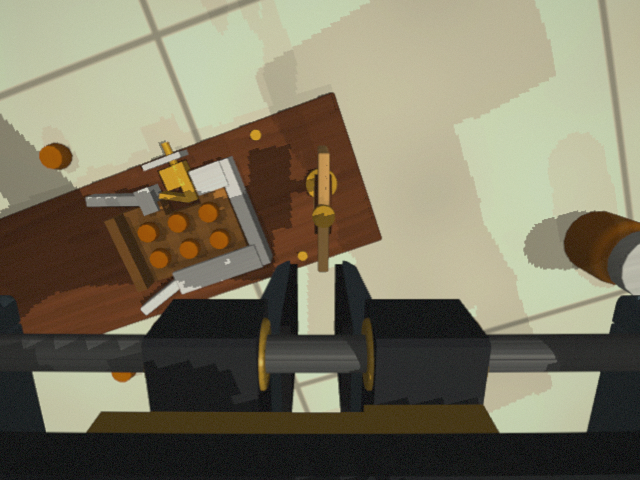

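View pics/side7.png

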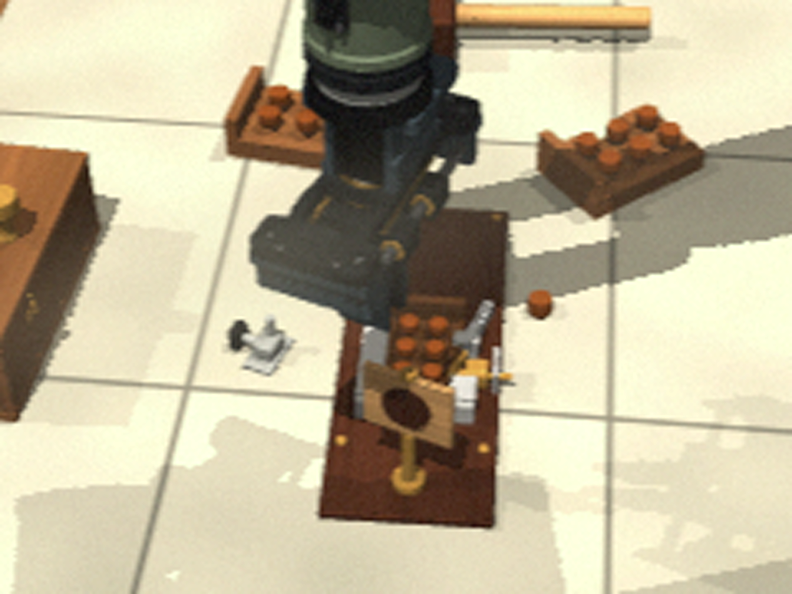

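Run:
```python
from st import *
c=viewer.camera("wrist"); crop(c,260,120,400,300,3.3,"w8.png")
for px in [(323,150),(323.5,270),(322,216)]:
    P=onplane(c,px,.118); d=P-b["home"]; print(np.round([d@b["ax"]*1e3,d@b["ay"]*1e3],1), rel(P))
print(proj(c,bay(107,-24,.118)),proj(c,bay(115,0,.118)))
```

```text
t 7.45 q [ 0.189  0.298  1.725 -0.002  1.118 -1.061] pos [0.5266 0.1118 0.1904] bay [106.5 -24.3] tipz 0.16536877260505622 gap 0.015830508402734145 F [-0.5 -0.6  0.3]
tooly yaw minus bay y yaw -1.9181932913006143 tool z [ 0.949 -0.315  0.001] x [ 0.001 -0.001 -1.   ] y [ 0.315  0.949 -0.001]
[130.2  31.6] [ 72.28696276   3.36482783 -60.74139407]
[108.  -31.4] [72.37342845  3.91317293  6.04157745]
[117.8  -1.6] [ 72.33334976   2.95921676 -25.36645568]
[[317.36780238 258.93654764]] [[316.186452   215.07956032]]
```

View pics/w8.png

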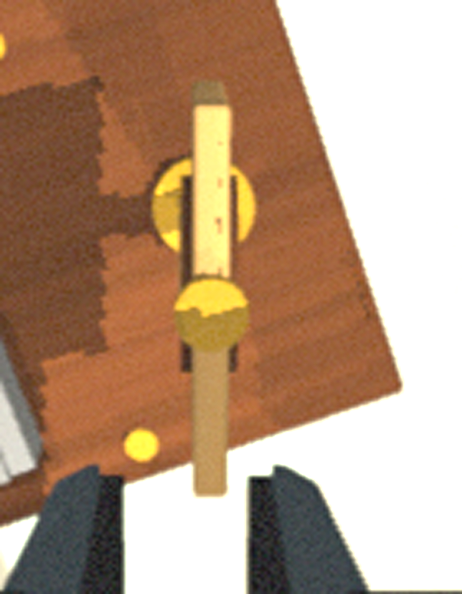

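```bash
python3 -m jog '0 0 0 15 2.5 0 16;0 0 0 35 2.5 0 16;0 0 0 50 2.5 0 16;0 0 0 65 2.5 0 16;0 0 0 80 2.5 0 16;0 0 0 80 2.5 0 16'
python3 - <<'E'
from st import *
c=viewer.camera("wrist"); crop(c,220,100,420,300,3,"w9.png")
E
```

```text
t: 8.1
tool_pos: [0.5266, 0.114, 0.1094]
tool_rot: [0.698, 0.112, 0.699, -0.113]
wrist_force: [-0.3, -1.2, 0.5]
finger_gap: 0.0161
t 8.1 q [ 1.920e-01  3.810e-01  1.831e+00 -1.000e-03  9.320e-01 -1.057e+00] pos [0.5266 0.114  0.1094] bay [108.7 -24.4] tipz 0.08437208667562854 gap 0.01608715538210888 F [-0.3 -1.2  0.5]
tooly yaw minus bay y yaw -1.9178157632868382 tool z [ 0.949 -0.315 -0.001] x [-0.002 -0.001 -1.   ] y [ 0.315  0.949 -0.002]
```

View pics/w9.png

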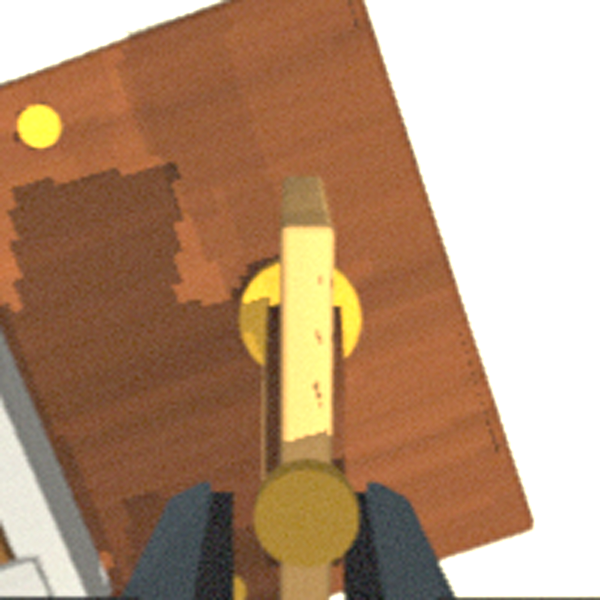

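Run:
```python
import numpy as np
for i in range(1,12):
    f=i*1.398/11; c,s=np.cos(f),np.sin(f)
    print(round(f,3), round(1-(c+25*s),1), round(-25-(s-25*c),1))
```

```text
0.127 -3.2 -0.3
0.254 -6.3 -1.1
0.381 -9.2 -2.2
0.508 -12.0 -3.6
0.635 -14.6 -5.5
0.763 -17.0 -7.6
0.89 -19.1 -10.0
1.017 -20.8 -12.7
1.144 -22.2 -15.6
1.271 -23.2 -18.6
1.398 -23.8 -21.7
```

```bash
python3 -m jog '0.127 0 0 0 -3.2 -0.3 12;0.254 0 0 0 -6.3 -1.1 12;0.381 0 0 0 -9.2 -2.2 12;0.508 0 0 0 -12 -3.6 12;0.635 0 0 0 -14.6 -5.5 12;0.763 0 0 0 -17 -7.6 12;0.89 0 0 0 -19.1 -10 12;1.017 0 0 0 -20.8 -12.7 12;1.144 0 0 0 -22.2 -15.6 12;1.271 0 0 0 -23.2 -18.6 12;1.398 0 0 0 -23.8 -21.7 12;1.398 0 0 0 -23.8 -21.7 12' 5
python3 - <<'E'
from st import *
c=viewer.camera("wrist"); cv2.imwrite("pics/w10.png",c["img"][:,:,::-1])
E
```

```text
t: 9.35
tool_pos: [0.5006, 0.0989, 0.1123]
tool_rot: [0.463, 0.537, 0.461, -0.534]
wrist_force: [0.5, 0.3, 0.5]
finger_gap: 0.0122
t 9.35 q [ 1.730e-01  3.360e-01  1.896e+00 -1.000e-03  9.040e-01  3.210e-01] pos [0.5006 0.0989 0.1123] bay [94.3  2. ] tipz 0.08730908356109379 gap 0.012151732291149351 F [0.5 0.3 0.5]
tooly yaw minus bay y yaw 2.9687131154897815 tool z [-0.146 -0.989 -0.   ] x [ 0.005 -0.    -1.   ] y [ 0.989 -0.146  0.005]
```

View pics/w10.png

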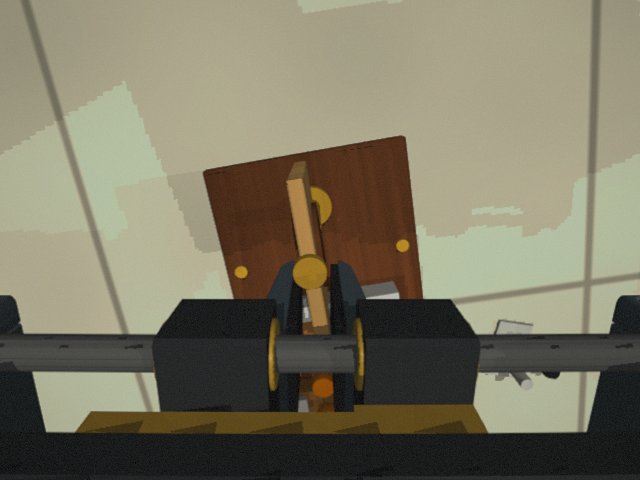

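```bash
python3 -m jog '0.127 0 0 0 -3.2 -0.3 12;0.254 0 0 0 -6.3 -1.1 12;0.381 0 0 0 -9.2 -2.2 12;0.508 0 0 0 -12 -3.6 12;0.635 0 0 0 -14.6 -5.5 12;0.763 0 0 0 -17 -7.6 12;0.89 0 0 0 -19.1 -10 12;1.017 0 0 0 -20.8 -12.7 12;1.144 0 0 0 -22.2 -15.6 12;1.271 0 0 0 -23.2 -18.6 12;1.398 0 0 0 -23.8 -21.7 12;1.398 0 0 0 -23.8 -21.7 12' 5
python3 - <<'E'
from st import *
print(turnto(np.pi/2))
c=viewer.camera("wrist"); cv2.imwrite("pics/w11.png",c["img"][:,:,::-1])
E
```

```text
t: 10.6
tool_pos: [0.4797, 0.1243, 0.1113]
tool_rot: [0.01, 0.708, 0.01, -0.706]
wrist_force: [0.1, -0.3, -0.5]
finger_gap: 0.0121
t 10.6 q [ 2.310e-01  3.180e-01  1.929e+00 -1.000e-03  8.920e-01  1.773e+00] pos [0.4797 0.1243 0.1113] bay [120.2  22.2] tipz 0.08633828997394324 gap 0.012133217496088625 F [ 0.1 -0.3 -0.5]
tooly yaw minus bay y yaw 1.5735819630543757 tool z [-1.    -0.029 -0.003] x [ 0.003 -0.    -1.   ] y [ 0.029 -1.     0.   ]
[ 0.0027862  -0.00288263 -0.00038895]
```

View pics/w11.png

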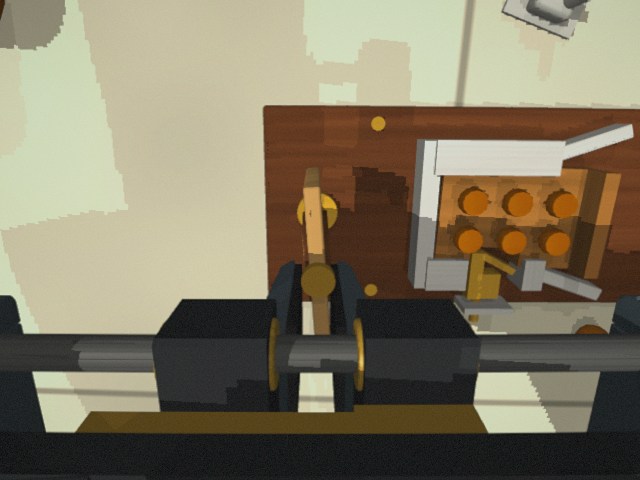

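```bash
python3 -m jog '0 0 0 0 0 0 9;0 0 0 0 0 0 7;0 0 0 0 0 0 5;0 0 0 0 0 0 5;0 0 0 0 0 0 5' 6
python3 - <<'E'
from st import *
c=viewer.camera("wrist"); crop(c,220,100,420,300,3,"w12.png")
E
```

```text
t: 11.15
tool_pos: [0.4797, 0.1237, 0.1112]
tool_rot: [0.01, 0.708, 0.009, -0.706]
wrist_force: [0.2, -3.3, 2.2]
finger_gap: 0.0063
t 11.15 q [ 0.23   0.318  1.929 -0.002  0.892  1.775] pos [0.4797 0.1237 0.1112] bay [119.7  22.3] tipz 0.08615317418065274 gap 0.006280463155822252 F [ 0.2 -3.3  2.2]
tooly yaw minus bay y yaw 1.571616929028207 tool z [-1.    -0.027 -0.003] x [ 0.003 -0.001 -1.   ] y [ 0.027 -1.     0.001]
```

View pics/w12.png

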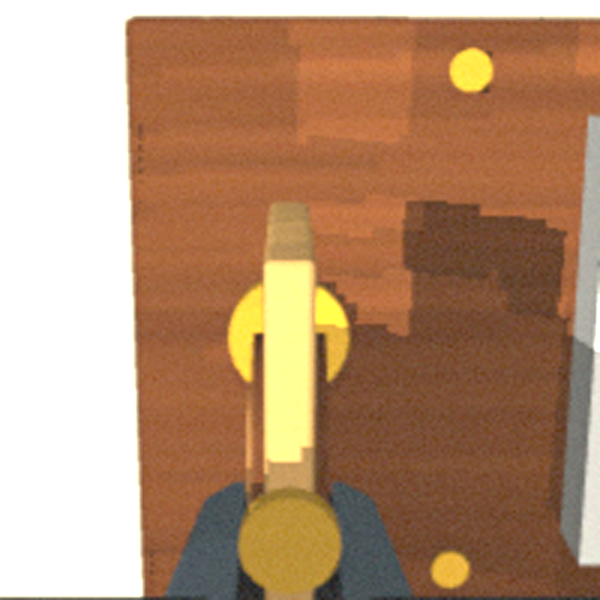

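```bash
python3 -m jog '0 0 0 0 0 0 10;0 0 0 0 0 0 14;0 0 0 0 0 0 16;0 0 0 0 0 0 16;0 0 0 -20 0 0 16;0 0 0 -40 0 0 16;0 0 0 -70 0 0 16;0 0 0 -110 0 0 16;0 0 0 -130 -10 40 16;0 0 0 -130 -10 80 16;0 0 0 -130 -10 120 16;0 0 0 -130 -10 120 16'
python3 - <<'E'
from st import *
c=viewer.camera("wrist"); cv2.imwrite("pics/w13.png",c["img"][:,:,::-1])
c=viewer.camera("top"); crop(c,240,200,420,310,4.4,"top13.png")
c=viewer.camera("side"); crop(c,255,190,395,320,4.5,"side13.png")
E
```

```text
t: 12.4
tool_pos: [0.3543, 0.1305, 0.2405]
tool_rot: [-0.01, -0.707, -0.01, 0.707]
wrist_force: [0.3, 0.5, -0.6]
finger_gap: 0.0154
t 12.4 q [ 3.230e-01  2.000e-03  1.957e+00 -1.000e-03  1.184e+00  1.866e+00] pos [0.3543 0.1305 0.2405] bay [129.7 147.5] tipz 0.21548640581192904 gap 0.01537615557527841 F [ 0.3  0.5 -0.6]
tooly yaw minus bay y yaw 1.5726349547128962 tool z [-1.    -0.028  0.   ] x [-0.    -0.001 -1.   ] y [ 0.028 -1.     0.001]
```

View pics/w13.png

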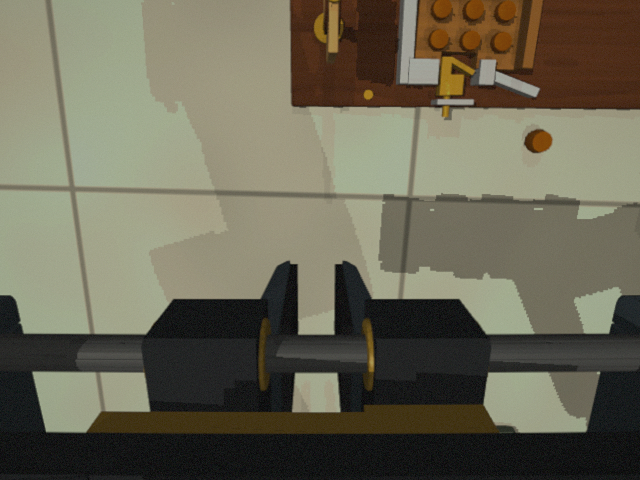

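View pics/top13.png

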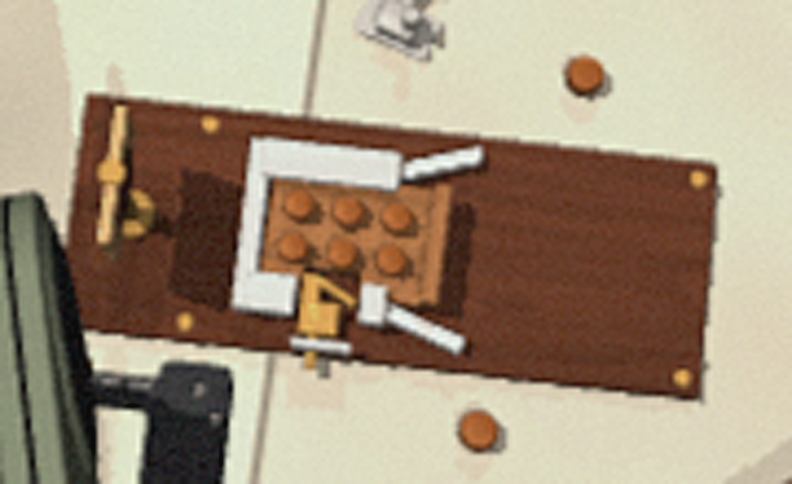

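View pics/side13.png

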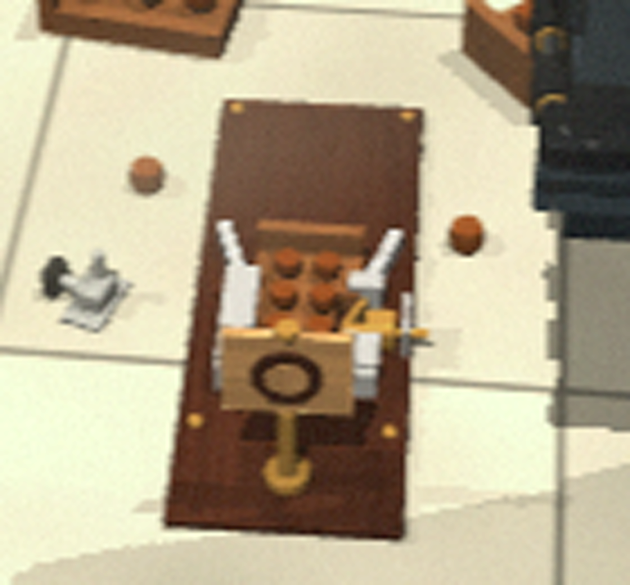

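```bash
cat >> m.py <<'E'
print("--final")
A=np.array(loc(f(121,107,.118)));B=np.array(loc(f(104,241,.118)));d=B-A
print(A,B,"tile err",np.arctan2(-d[0],d[1]))
for n,u,v,z in [("wall far",451,187,.038),("wall near",435,305,.038)]: print(n,np.round(loc(f(u,v,z)),1))
s=manip.state(); print(s["t"],s["wrist_force"])
E
python3 m.py | sed -n '/final/,$p'
```

```text
--final
[116.0597242  -32.85497393] [115.74215789  31.63143102] tile err 0.004924506888299013
wall far [-46.  -27.6]
wall near [-43.9  33. ]
12.6 [0.21795498 0.02296397 0.74651521]
```

Tile is square within about 0.01 rad, and the carrier's wall sits at −45 mm, which is home, with the catch in the notch. I'm handing in.

```bash
python3 -c "
from plant import hand_in
print(hand_in())"
```

```text
the job is handed in; nothing more can be done
None
```

The job is done and handed in at about 12.6 s of the 54 s allowed. The carrier is fully in, with the catch clicked into its notch. The tally tile is turned half a turn, so its full disc looks towards the bay's mouth.

**How it was done:** I pushed the carrier by its push wall with both fingertips, and the push force dropped as the catch sprang in. I then turned the tile clockwise with the fingers held loosely around it, closed them gently at the end to square it, released and backed away.

**Last checks (top, side and wrist pictures):**
- **Carrier:** the push wall's outer face is about 45 mm behind home, as it should be, and the catch's tip is inside the notch.
- **Tile:** it is about 0.005 rad off square. The side picture shows the ring facing away from the mouth; I didn't see the disc side directly.
- **Other things on the shelf:** the two loose buttons and the machine head look unmoved. The winder, mallet and jar were not checked again at the end.
- **Robot:** it was clear of everything, with a wrist force under 1 N.

**Disagreement between readings:** the tile's pivot was 1–3 mm off its nominal place, and the top and wrist cameras differed by about 2 mm. The fingers had enough clearance to allow for that.

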